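Put the deep sockets away in their holders

ROBOT

A 6-joint arm with a two-finger parallel gripper is mounted at the origin on the work surface. World frame = base frame: x ahead of the robot, y to its left, z up, the work surface at z = 0. Lengths are in m, angles in rad, forces in N, time in s.
With the tool pointing down it reaches from about 0.275 to 1 m from the base axis. Payload 8.4 kg.
Tool frame: the origin (TCP) lies on the centre line of the jaws, within the pads' length; the fingertips stand 17 mm ahead of it and the grasp point (between the pads) lies 2 mm behind it (bot.tcp_to_tips is the y of the fingertips in the tool frame, in m); y points along the fingers, z is the direction in which the jaws open and shut, and the axes are right-handed (so a half turn about y gives the same grasp; the last joint's range is limited). The gripper opens to 85 mm and grips with 20 to 120 N. Pads are 22 mm wide; open, the fingers measure 114 mm over their backs; the gripper's body (76 mm by 85 mm) begins 54 mm behind the grasp point. The pads swing forward as they close: fully open they stand 13 mm farther back than shut.
Start: joints at [1.117, 0.353, 1.633, -0, 1.155, -0.002], TCP at [0.273, 0.562, 0.22] pointing down, gripper open.
Joint ranges: [-2.63, 2.63], [-0.92, 2.1], [0.06, 2.66], [-1.3, 4.44], [0, 2.69], [-3.02, 3.02]. Speed limits (rad/s): [2.22, 2.22, 2.79, 3.14, 3.14, 3.14].

INTERFACE

Orientations are given as a unit quaternion [x, y, z, w].
In Python, from workcell import bot, hand, kinematics, get_obs, vision, hand_in gives the robot as it stands. The module is installed in compiled form; this text tells all that it offers. Calls block until the motion is done:
- bot.reach(position, orientation): joint-space move of the TCP to a pose.
- bot.servo_line(position, ori=None, velocity=0.15): straight line of the TCP; ori=None keeps the orientation; velocity is the mean speed in m/s.
- bot.goto_joints(angles): joint-space move.
- hand.move_gripper(opening, strength=None): finger opening in m; strength is the grip in N (None keeps the last); returns when the fingers have stopped.
- bot.dwell(seconds).
- kinematics.solve_ik(position, orientation): joint angles nearest the present ones, or None.
- get_obs(): the state.
- vision.read_camera(name): name is "side" or "top"; returns a dict with "frame" (480x640x3 uint8, red, green, blue), "intrinsics" (3x3 intrinsics, pixels), "view" (4x4, takes a point from world to camera coordinates). Camera axes: x right, y down, z forward; pixel columns grow to the right and rows downward; lengths in m; the calibration is good to about 2 mm. A picture is of the moment at which its call begins. There is no depth.
A pose or a line that the arm cannot do raises bot.IKError and nothing moves.
- hand_in(): hands the job in, once; it reports no verdict.
The state is a dict: "time_s": time; "joint_pos": joint angles; "joint_vel": joint speeds; "joint_efforts": joint torques, N m; "position": TCP position; "orientation": TCP orientation; "wrist_force": force on the tool from outside, world axes, zero at the start; "ft_torque": the same for the moment, N m; "gripper_width": finger opening in m.
Only numpy, scipy, OpenCV 4.12 (cv2) and the standard library are available. Lean on these libraries where they do the work, as an engineer would, in place of code of your own. Each camera call takes 0.05 s, during which the arm holds its last target.

TASK

Put the four deep (tall) sockets away: stand each one upright, right down in the round grey holder of its own size - the smallest socket in the smallest holder, the next size in the next, up to the largest in the largest. Leave the two short sockets standing where they are, they are still in use.

Things in the scene. Friction and masses are not known exactly. Their poses are not given: they have to be found in the camera images.
- deep_22: the smallest of the four deep sockets: plain steel upright round barrel, 22 mm diameter, 80 mm tall, dark hexagon on its top face; stands loose on the bench (z = 0). Origin: centre of its underside; z axis along the barrel, up. Any grip across the barrel is alike.
- deep_34: the second smallest of the four deep sockets: plain steel upright round barrel, 34 mm diameter, 80 mm tall, dark hexagon on its top face; stands loose on the bench (z = 0). Origin: centre of its underside; z axis along the barrel, up. Any grip across the barrel is alike.
- deep_46: the second largest of the four deep sockets: plain steel upright round barrel, 46 mm diameter, 80 mm tall, dark hexagon on its top face; stands loose on the bench (z = 0). Origin: centre of its underside; z axis along the barrel, up. Any grip across the barrel is alike.
- deep_58: the largest of the four deep sockets: plain steel upright round barrel, 58 mm diameter, 80 mm tall, dark hexagon on its top face; stands loose on the bench (z = 0). Origin: centre of its underside; z axis along the barrel, up. Any grip across the barrel is alike.
- holder_a: the smallest of the four round socket holders, fixed to the bench: a shallow grey plastic dish with a thin black rubber floor, 46 mm across outside and 12 mm high, with a round recess 38 mm wide whose floor lies 4 mm above the bench. Origin: centre of its underside, at bench height; z up.
- holder_b: the second smallest of the four round socket holders, fixed to the bench: a shallow grey plastic dish with a thin black rubber floor, 58 mm across outside and 12 mm high, with a round recess 50 mm wide whose floor lies 4 mm above the bench. Origin: centre of its underside, at bench height; z up.
- holder_c: the second largest of the four round socket holders, fixed to the bench: a shallow grey plastic dish with a thin black rubber floor, 70 mm across outside and 12 mm high, with a round recess 62 mm wide whose floor lies 4 mm above the bench. Origin: centre of its underside, at bench height; z up.
- holder_d: the largest of the four round socket holders, fixed to the bench: a shallow grey plastic dish with a thin black rubber floor, 82 mm across outside and 12 mm high, with a round recess 74 mm wide whose floor lies 4 mm above the bench. Origin: centre of its underside, at bench height; z up.
- short_34: a short socket that stays out: same steel and shape as the deep ones, 34 mm diameter but only 40 mm tall; stands loose on the bench among them. Origin: centre of its underside; z up.
- short_46: a short socket that stays out: same steel and shape as the deep ones, 46 mm diameter but only 40 mm tall; stands loose on the bench among them. Origin: centre of its underside; z up.
Mind the look-alikes: they are no part of the job. What is shaped like the holder_b but red or turquoise is not meant.

How it is judged:
By the outcome, as a careful person would: the job done as asked, in the order asked, and still so for the second after the job is handed in, with the robot touching nothing.
It also fails if it takes over 115 s, if anything falls off the work surface, if the arm or the gripper's body presses on something with over 40 N, if the wrist force passes 120 N, or if a joint passes its speed limit or range.

## Working session

There is one attempt and no reset: what is moved stays moved. The work goes in short steps, each a Python script; the robot and the scene stay as the last script left them, time stands still between calls to the robot, and variables do not carry over. Pictures are saved under pics/ and viewed, and the job is handed in when it is done.

```bash
mkdir -p pics; python3 - <<'E'
from workcell import *
import cv2
for n in("side","top"):
    r=vision.read_camera(n); cv2.imwrite(f"pics/{n}0.png",r["frame"][:,:,::-1]); print(n,r["intrinsics"].round(1).tolist(),r["view"].round(4).tolist())
o=get_obs(); print(o)
E
```

```text
side [[505.9, 0.0, 327.2], [0.0, 505.9, 239.8], [0.0, 0.0, 1.0]] [[0.8649, -0.5013, 0.0235, -0.48], [-0.2384, -0.4517, -0.8597, 0.1879], [0.4416, 0.738, -0.5102, 0.8004], [0.0, 0.0, 0.0, 1.0]]
top [[599.0, 0.0, 316.9], [0.0, 599.0, 232.5], [0.0, 0.0, 1.0]] [[-0.0133, -0.9999, -0.0074, 0.0279], [-0.986, 0.0144, -0.1661, 0.5925], [0.1662, 0.0051, -0.9861, 1.0116], [0.0, 0.0, 0.0, 1.0]]
{'time_s': 0.1, 'joint_pos': array([ 1.11657760e+00,  3.53621527e-01,  1.63405620e+00,  1.09357042e-05,
        1.15517924e+00, -2.40694392e-03]), 'joint_vel': array([-0.00026206, -0.0027845 , -0.00222821, -0.00103292,  0.00028077,
       -0.000293  ]), 'joint_efforts': array([-6.65475363e-04, -6.06366706e+01, -3.42814600e+01, -3.37054416e-05,
        4.24388636e-03,  1.08982954e-05]), 'position': array([0.27268259, 0.56189491, 0.21961165]), 'orientation': array([ 0.68957444, -0.15849048,  0.15828125, -0.68870524]), 'wrist_force': array([-0.56247054,  0.3138213 ,  0.16840389]), 'ft_torque': array([ 0.01522354, -0.02377545,  0.02792079]), 'gripper_width': 0.0852109895748838}
```

View pics/top0.png

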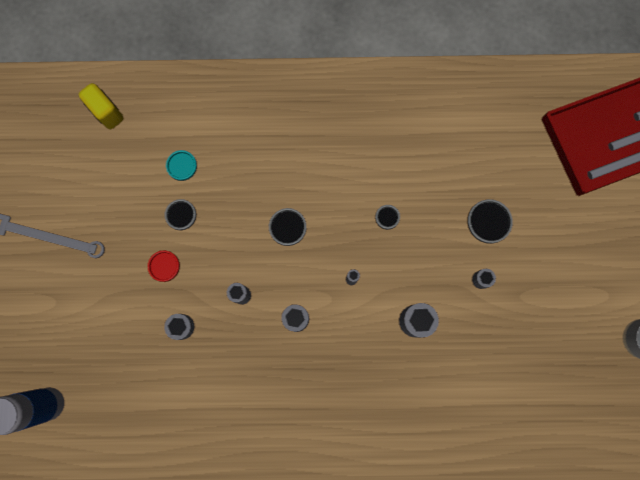

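View pics/side0.png

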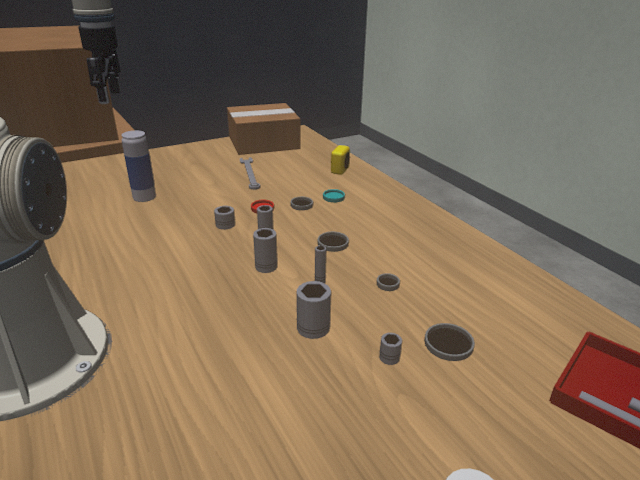

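The two pictures agree on what's what, in top-view pixels:
- **Deep sockets:** 22 at (353,276), 34 at (237,293), 46 at (295,318), 58 at (420,320).
- **Short sockets:** 46 at (178,327), 34 at (485,278). Both look low in the side view.
- **Grey holders:** a at (388,217), b at (180,215), c at (288,227), d at (490,221).
- **Decoys:** red (164,266), turquoise (181,166).

Next I'll measure the positions.

```bash
cat > h.py <<'E'
import numpy as np, cv2
from workcell import *
def ray(r,u,v,z):
    K=r["intrinsics"];V=r["view"];R=V[:3,:3];t=V[:3,3]
    c=-R.T@t; d=R.T@np.linalg.inv(K)@np.array([u,v,1.]); return c+d*(z-c[2])/d[2]
def proj(r,p):
    q=r["view"][:3,:3]@p+r["view"][:3,3]; q=r["intrinsics"]@q; return q[:2]/q[2]
def dark(r,u,v,thr,win=30):
    g=cv2.cvtColor(r["frame"],cv2.COLOR_RGB2GRAY)
    m=(g<thr).astype(np.uint8)
    n,l,s,c=cv2.connectedComponentsWithStats(m,connectivity=4)
    i=min(range(1,n),key=lambda k:np.hypot(*(c[k]-[u,v]))+(1e3 if s[k,4]<15 else 0)); return c[i],s[i]
E
cat > m.py <<'E'
from h import *
S={"22":(353,276,.08,.011),"34":(237,293,.08,.017),"46":(295,318,.08,.023),"58":(420,320,.08,.029),"s34":(485,278,.04,.017),"s46":(178,327,.04,.023)}
H={"a":(388,217,.004,.023),"b":(180,215,.004,.029),"c":(288,227,.004,.035),"d":(490,221,.004,.041)}
r=vision.read_camera("top"); rs=vision.read_camera("side")
im=cv2.resize(r["frame"],None,fx=4,fy=4,interpolation=cv2.INTER_CUBIC)[:,:,::-1].copy()
ims=cv2.resize(rs["frame"],None,fx=2,fy=2,interpolation=cv2.INTER_CUBIC)[:,:,::-1].copy()
P={}
for k,(u,v,z,rad) in {**S,**H}.items():
    c,s=dark(r,u,v,50 if k in H else 60)
    p=ray(r,c[0],c[1],z); P[k]=p
    w=(ray(r,s[0]+s[2]-.5,c[1],z)-ray(r,s[0]-.5,c[1],z))
    print(k,c.round(1),s[2:],p.round(4),"reach",np.hypot(*p[:2]).round(3),"width",np.linalg.norm(w).round(4))
    for zz in ([z,0] if k in S else [.012,0]):
        a=np.linspace(0,6.283,60)
        for rr,I,f in((r,im,4),(rs,ims,2)):
            q=np.array([proj(rr,np.array([p[0]+rad*np.cos(t),p[1]+rad*np.sin(t),zz])) for t in a])
            cv2.polylines(I,[((q+.5)*f-.5).round().astype(int).reshape(-1,1,2)],True,(0,255,0) if zz else (255,0,255),1)
np.savez("P.npz",**P)
cv2.imwrite("pics/t1l.png",im[780:1380,560:1360]);cv2.imwrite("pics/t1r.png",im[780:1380,1320:2120]);cv2.imwrite("pics/s1.png",ims[350:800,380:1000])
E
python3 m.py
```

```text
22 [353.  274.9] [ 7  9 48] [ 0.5138 -0.0409  0.08  ] reach 0.515 width 0.0119
34 [235.9 292. ] [ 13  13 133] [0.4875 0.1581 0.08  ] reach 0.512 width 0.022
46 [294.4 317.6] [ 18  18 241] [0.4433 0.0593 0.08  ] reach 0.447 width 0.0303
58 [421.3 319.7] [ 24  22 401] [ 0.4369 -0.1536  0.08  ] reach 0.463 width 0.0402
s34 [486.2 277.4] [ 13  12 123] [ 0.5099 -0.2775  0.04  ] reach 0.581 width 0.0229
s46 [176.6 326.2] [ 18  17 232] [0.4323 0.2667 0.04  ] reach 0.508 width 0.0315
a [387.4 216.4] [ 20  20 297] [ 0.629  -0.1113  0.004 ] reach 0.639 width 0.0371
b [179.7 214. ] [ 26  25 517] [0.6391 0.2749 0.004 ] reach 0.696 width 0.0485
c [287.  226.4] [ 33  32 822] [0.6128 0.0751 0.004 ] reach 0.617 width 0.0612
d [490.1 220.8] [  39   39 1189] [ 0.6179 -0.3009  0.004 ] reach 0.687 width 0.072
```

View pics/t1l.png

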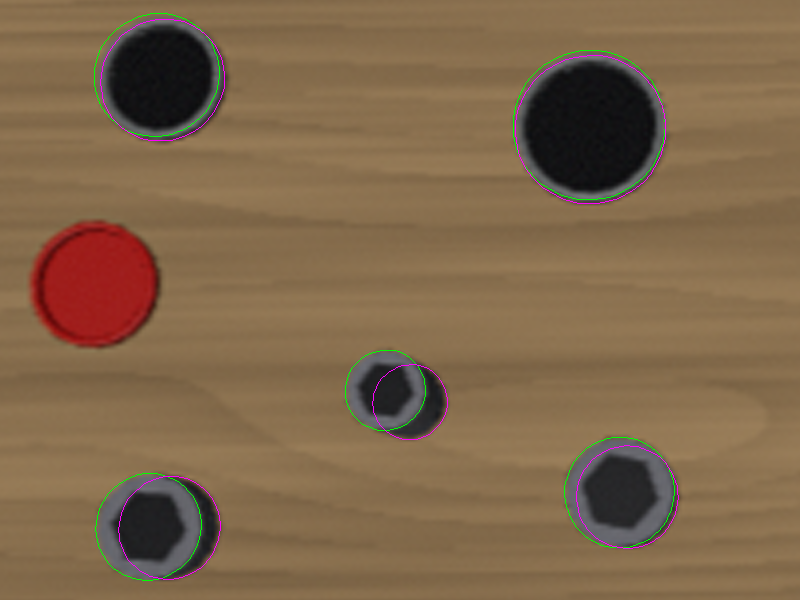

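View pics/t1r.png

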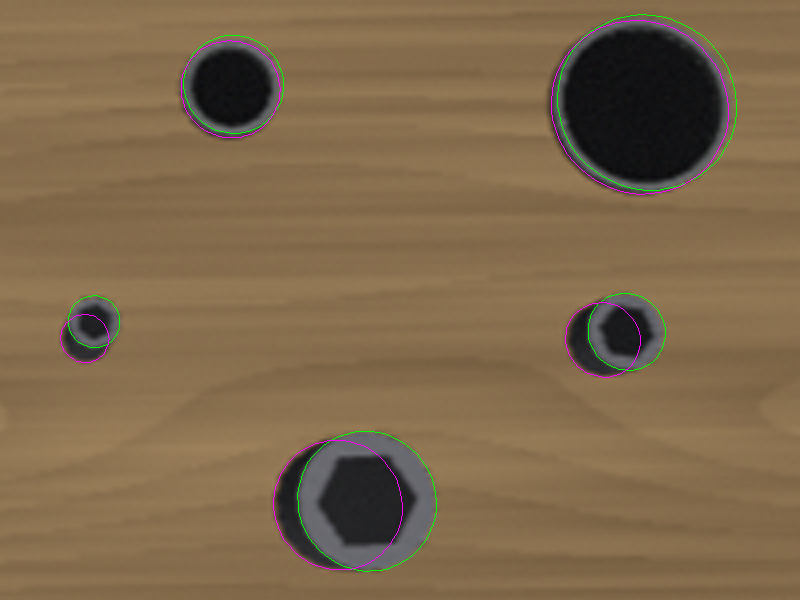

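View pics/s1.png

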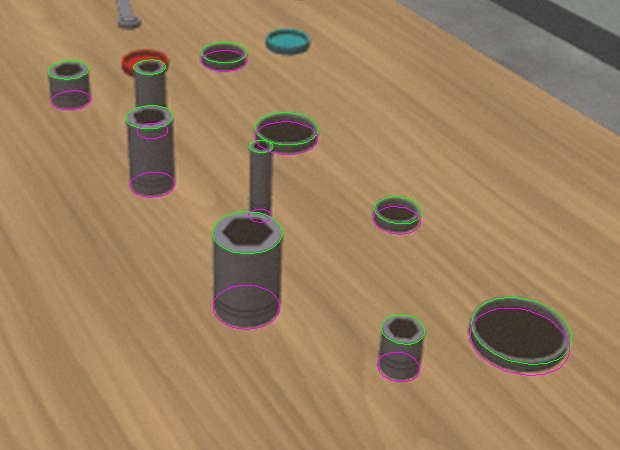

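The overlaid circles fit the rims, tops and bases in both views, including the heights in the side view. I'll pick up the smallest socket first.

```bash
cat > pp.py <<'E'
from h import *
from scipy.spatial.transform import Rotation as Ro
P=np.load("P.npz")
ZG=.047; ZT=.185
def quat(th):
    y=np.array([0,0,-1.]);z=np.array([np.cos(th),np.sin(th),0]);x=np.cross(y,z)
    return Ro.from_matrix(np.c_[x,y,z]).as_quat()
z0=Ro.from_quat([0.68957444,-0.15849048,0.15828125,-0.68870524]).as_matrix()[:,2]
off=np.arctan2(z0[1],z0[0])-np.arctan2(.5619,.2727)
def th(p): return np.arctan2(p[1],p[0])+off
def pick(s,d,F):
    p=P[s][:2]; q=quat(th(p))
    bot.reach([*p,ZT],q); hand.move_gripper(min(.085,d+.03),F)
    bot.servo_line([*p,ZG],velocity=.12)
    hand.move_gripper(max(0,d-.01),F)
    w=get_obs()["gripper_width"]; print(s,"grip width",w,"t",get_obs()["time_s"])
    assert abs(w-d)<.006
    zz=get_obs()["position"][2]
    bot.servo_line([*p,ZT],velocity=.12)
    print("lifted w",get_obs()["gripper_width"],"F",get_obs()["wrist_force"].round(1)); return zz
def place(h,d,zg):
    p=P[h][:2]; q=quat(th(p))
    bot.reach([*p,ZT],q); print("over",get_obs()["position"].round(4),"w",get_obs()["gripper_width"])
    z=zg+.0055
    bot.servo_line([*p,z+.03],velocity=.15)
    bot.servo_line([*p,z],velocity=.03)
    print("down F",get_obs()["wrist_force"].round(1)); bot.dwell(.2)
    hand.move_gripper(min(.085,d+.024))
    bot.dwell(.2); bot.servo_line([*p,ZT],velocity=.12)
    print("t",get_obs()["time_s"])
E
python3 - <<'E'
from pp import *
print(off)
z=pick("22",.022,60); print(z)
E
```

```text
1.6709803402736867e-05
22 grip width 0.020197833953187312 t 4.6417
lifted w 0.01996511955275294 F [ 0.1  0.8 -1.9]
0.04773806356114897
```

```bash
python3 - <<'E'
from pp import *
place("a",.022,.0475)
for n in("top","side"):
    r=vision.read_camera(n); f=r["frame"][:,:,::-1]
    u,v=proj(r,np.array([*P["a"][:2],.04])).astype(int)
    cv2.imwrite(f"pics/{n}_a.png",cv2.resize(f[v-60:v+60,u-60:u+60],None,fx=4,fy=4))
E
python3 -c "
import cv2;cv2.imwrite('pics/pa.png',cv2.hconcat([cv2.resize(cv2.imread(f'pics/{n}_a.png'),(400,400)) for n in('top','side')]))"
```

```text
over [ 0.6284 -0.1115  0.1836] w 0.020144772424004174
down F [-0.5  0.1 -1.8]
t 10.5417
```

View pics/pa.png

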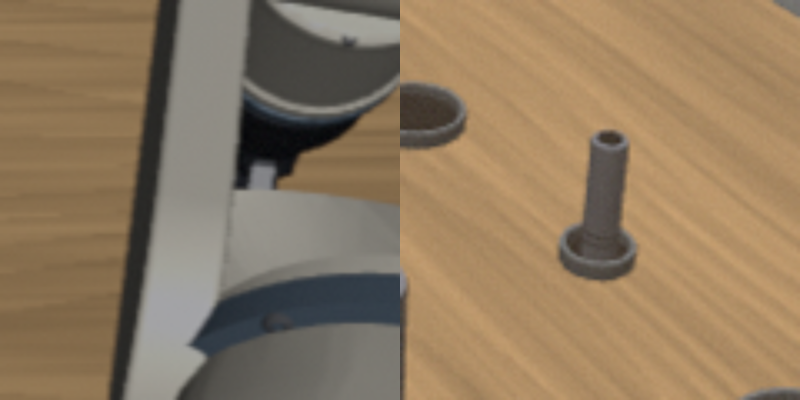

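In the side crop the deep_22 stands upright in holder_a, centred; the arm blocks the top view. Next is deep_34.

```bash
cat >> pp.py <<'E'
def look(h,fn,cams=("side",)):
    L=[]
    for n in cams:
        r=vision.read_camera(n); f=r["frame"][:,:,::-1]
        u,v=proj(r,np.array([*P[h][:2],.04])).astype(int)
        u=min(max(u,60),579);v=min(max(v,60),419)
        L.append(cv2.resize(f[v-60:v+60,u-60:u+60],None,fx=3.3,fy=3.3))
    cv2.imwrite(fn,cv2.hconcat(L))
E
python3 - <<'E'
from pp import *
z=pick("34",.034,80); place("b",.034,z); look("b","pics/pb.png")
E
```

```text
34 grip width 0.0316597431948207 t 13.8167
lifted w 0.031357893756511476 F [ 0.3 -0.6 -2.5]
over [0.6381 0.2743 0.1838] w 0.031541449851798714
down F [ 0.1 -0.3 -2.3]
t 19.9083
```

View pics/pb.png

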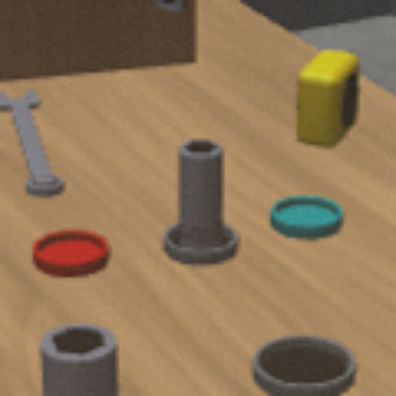

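The deep_34 stands upright inside the grey holder_b, at the centre of the crop between the red and turquoise decoys.

```bash
python3 - <<'E'
from pp import *
z=pick("46",.046,90); place("c",.046,z); look("c","pics/pc.png")
E
```

```text
46 grip width 0.043326859380938915 t 23.1167
lifted w 0.04347423817481778 F [-0.5 -0.2 -4.9]
over [0.6121 0.075  0.1836] w 0.043078685233215105
down F [ 0.3 -0.  -5.4]
t 29.1333
```

View pics/pc.png

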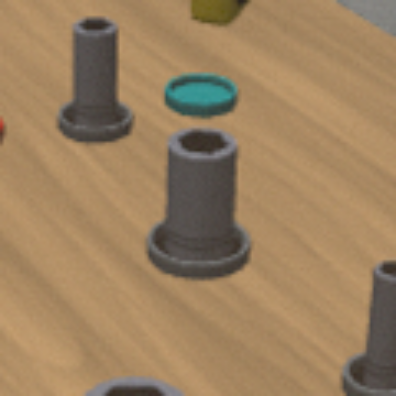

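The deep_46 stands upright and well centred in holder_c. The last one is deep_58.

```bash
python3 - <<'E'
from pp import *
z=pick("58",.058,110); place("d",.058,z)
bot.goto_joints([1.117,.353,1.633,0,1.155,-.002])
for n in("side","top"):
    r=vision.read_camera(n); cv2.imwrite(f"pics/{n}_end.png",r["frame"][:,:,::-1])
    if n=="top":
        for s,h,R in(("22","a",60),("34","b",60),("46","c",60),("58","d",60),("s34","s34",60),("s46","s46",60)):
            zz=.084 if s[0]!="s" else .04
            u,v=proj(r,np.array([*P[h][:2],zz])); c,st=dark(r,u,v,60)
            p=ray(r,*c,zz); print(s,h,c.round(1),"offset mm",((p-P[h])[:2]*1000).round(1),st[2:])
print(get_obs()["time_s"])
E
```

```text
58 grip width 0.05478783784123689 t 32.2917
lifted w 0.05465425364326862 F [-0.1 -0.6 -8.2]
over [ 0.6169 -0.3003  0.1838] w 0.054454694150970116
down F [-0.1 -0.4 -8. ]
t 38.525
22 a [392.8 207.7] offset mm [-0.5 -0.6] [ 8  8 51]
34 b [169.1 205.3] offset mm [-0.6 -0.4] [ 13  12 125]
46 c [284.7 218.3] offset mm [-0.1 -0.5] [ 18  18 237]
58 d [503.1 212.3] offset mm [-0.2 -0.2] [ 24  22 386]
s34 s34 [486.2 277.5] offset mm [-0.1  0.1] [ 13  12 124]
s46 s46 [176.7 326.2] offset mm [-0.1 -0.1] [ 18  17 234]
41.875
```

View pics/side_end.png

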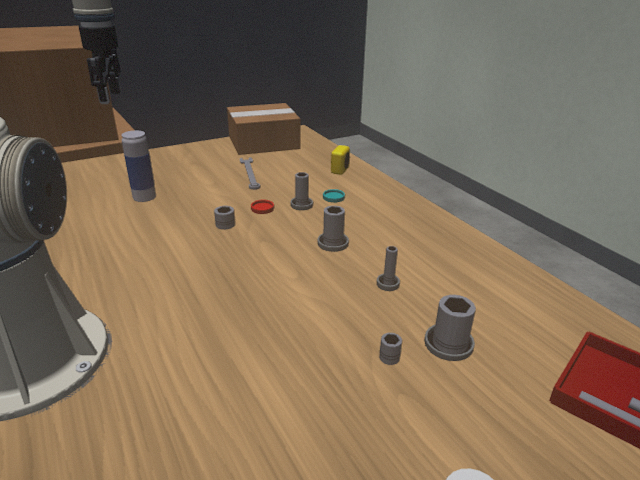

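View pics/top_end.png

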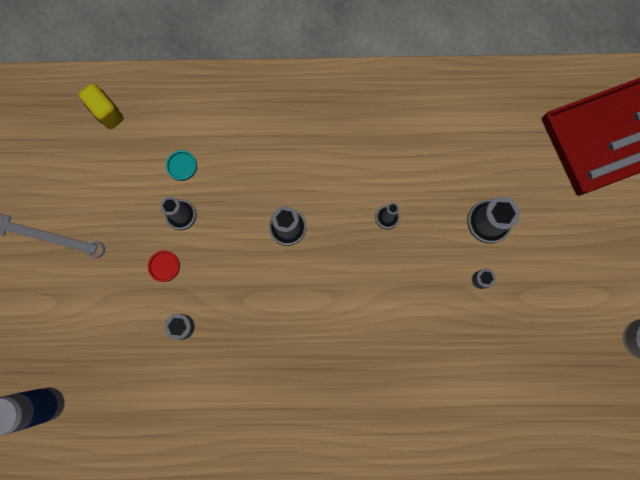

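Both views show all four deep sockets upright in their own holders: a at (388,217), b at (180,215), c at (288,227) and d at (490,221) in the top view. The short sockets haven't moved. The arm is back at its start pose, clear of everything.

```bash
python3 -c "
from workcell import *
hand_in()"
```

```text
the job is handed in; nothing more can be done
```

I put all four deep sockets away, smallest to largest: 22 in holder_a, 34 in b, 46 in c and 58 in d. I then moved the arm back to its start pose and handed the job in at about 42 s of the 115 s allowed.

- **Placement:** the final top picture puts each socket within 1 mm of its holder's centre at the expected seated height. The side view shows all four upright inside their rims.
- **Left alone:** the short sockets are within 0.2 mm of where they started, and the red and turquoise look-alikes weren't touched.
- **Forces:** the wrist force readings I took stayed under about 9 N.
- **Failed or odd checks:** none failed. The gripper read 2–3 mm under the true diameter on every grip, and no socket slipped.

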